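# Feed a plaque through the guarded roller press

## Robot

A 7-joint arm with a two-finger parallel gripper is mounted at the origin on the work surface; the furniture and walls round the work are solid. World frame = base frame: x ahead of the robot, y to its left, z up, the work surface at z = 0. Lengths are in m, angles in rad, forces in N, time in s.
With the tool pointing down it reaches from about 0.4 to 0.85 m from the base axis. Payload 10.4 kg.
Tool frame: the origin (TCP) lies at the very end of the fingers, on their centre line; the grasp point (between the pads) lies 19 mm behind it; z points along the fingers, y is the line along which they close (so a half turn about z gives the same grasp; the last joint's range is limited). The gripper opens to 87 mm and grips with 3 to 60 N. Pads are 19 mm wide; open, the fingers measure 117 mm over their backs; the gripper's body (75 mm by 190 mm) begins 51 mm behind the grasp point.
Start: joints at [-1.31, 0.332, -0.065, 1.46, 0.022, 1.35, -0.088], TCP at [0.175, 0.6, 0.189] pointing down, gripper open.
Joint ranges: [-2.6, 2.6], [-0.5, 2.12], [-1.47, 1.34], [0.16, 2.42], [-1.27, 4.41], [0.06, 2.06], [-2.6, 2.6]. Speed limits (rad/s): [2.22, 2.22, 2.79, 2.79, 3.14, 3.14, 3.14].

## Interface

Orientations are given as a unit quaternion [w, x, y, z].
In Python, from plant import r gives the robot as it stands.
- The arm moves only by the tool jog_arm, never from a script. Its arguments are lists of equal length, an entry for each row: "travel": the shift along the tool's x, y, z in mm, a list of three; "dr": the turn, a rotation vector about the tool's x, y, z in rad, a list of three; "jaw": the finger opening in mm, from 0 to 87. In form: {"travel": [[dx, dy, dz], ...], "dr": [[ax, ay, az], ...], "jaw": [jaw, ...]}. A call has 1 to 20 rows; each row shifts and turns the commanded pose from where the row before left it, along the tool's axes as they then stand; what a row does not reach is not made up. A row lasts 1/8 s, in which the tool goes at most 62.5 mm and 10.7 degrees, less where a joint would pass 70% of its speed; a pose out of reach is approached as far as the arm can. A call is refused whole if a number of a shift passes 62.5 or a number of a turn 0.188, either way. A call with a gripper value outside its range is refused whole. The fingers move at their own pace and stop on an object; "squeeze" is the grip in N (left out, the last holds). Time passes only in rows, so rows that do not move let the fingers close. It gives the time, the measured TCP pose, the force, the opening and the grip force at its end, in the units of the state.
- r.state(): the state, without advancing time (a new reading comes with each control period).
- r.camera(name): name is "side" or "top"; returns a dict with "frame" (400x640x3 uint8, red, green, blue), "fx", "fy", "cx", "cy" (pixels), "dist" ([k1, k2, p1, p2, k3] as OpenCV has them; the pictures are not rectified), "view" (4x4, takes a point from world to camera coordinates). Camera axes: x right, y up, looking along -z (the intrinsics and any distortion apply to the point x, -y, -z); pixel columns grow to the right and rows downward; lengths in m; the calibration is good to about 2 mm. A picture is of the moment at which its call begins. There is no depth.
- r.hand_in(): hands the job in; it is judged then, once.
The state is a dict: "time": time; "joint_positions": joint angles; "qvel": joint speeds; "effort": joint torques, N m; "tcp_pos": TCP position; "eef_rot": TCP orientation; "ft_force": force on the tool from outside, world axes, zero at the start; "ft_torque": the same for the moment, N m; "gripper_width": finger opening in m; "finger_force": force on a finger pad.
Only numpy, scipy, OpenCV 4.12 (cv2) and the standard library are available. Lean on these libraries where they do the work, as an engineer would, in place of code of your own. Each camera call takes 0.05 s, during which the arm holds its last target. There are 200 camera calls.

## Task

With the push stick, square the walnut-faced plaque against the fence of the roller press and feed it under the clear finger guard, gently and by feel, never ramming the stick or forcing a jammed plaque, until the rollers have a good bite on it; your fingers must not touch the plaque. Stand the push stick upright on the counter again, clear of the press, then turn the crank at a calm, steady pace (no more than about one turn a second) until the rollers have let go of the plaque and it lies on the outfeed table. Leave the neighbouring goods where they stand.

Things in the scene. Friction and masses are not known exactly. Their poses are not given: they have to be found in the camera images.
- press: White crank-driven roller press, fixed, 475 long (y) x 145 wide (x) x 135 mm high. Origin on the counter under the roller nip. It feeds along its -y: open infeed table (y +347 to +141, x -90 to +42, top 52 mm high), tunnel under a clear guard (y +140 to +30), rollers (y 0) between cheeks 117 high with 135 mm high knobs, open outfeed table (y -16 to -128, top 50.5). Crank on its -x side.
- mouth (a point): Point of the tunnel's mouth at infeed-table height (52 mm), 140 mm before the nip, press axes. Opening x -40.5 to +42.5, 28 mm high; the guard's red lip above it reaches 88 mm above the counter. A white fence, 18 mm high over the table, runs along the far side of the infeed table with its face at x +42.5, in line with the tunnel wall. A plaque over 3 mm off the fence jams on the mouth's near edge.
- nip (a point): Point between the rollers at infeed-table height, press axes. The upper roller (24 diameter) turns with the crank; the lower idles on a spring (8 to 11 N), 2 mm proud of the table. Entering takes 5 to 20 N of push; the crank then turns along. Good bite: leading end 10 mm or more past the nip (plaque origin at y +45 mm or less). They let go when its origin is at y about -53, where it stops.
- plaque: Birch board with walnut facing, 110 long (its y) x 80 wide x 14 mm thick, half-round ends, about 85 g. Origin: centre of its underside. It starts loose on the open infeed table, long axis along the feed within 4 degrees, its edge 8 to 27 mm away from the fence, leading end 30 to 50 mm before the mouth.
- push_stick: Orange push stick standing on its sole, 100 g. Origin: underside, below the handle's middle; +x to the nose. Sole 36 wide, 11 thick, x -45 to the flat rubber nose at +82 mm (16 high). Upright handle: x -22 to +22 (top 50 long), 22 thick (y), 91 mm high; grip across the 22 mm, 50 to 60 mm up. Sole and nose pass under the guard, the handle does not: at the lip the nose is 56 mm inside.
- crank (a joint): Angle of crank and upper roller, rad, unlimited. 0: handle straight up. It grows anticlockwise seen from the robot (handle from the top towards the press's +y), and growing carries a bitten plaque to the outfeed, 12 mm per rad. It stays where left; raising the handle takes about 2 N at the handle, lowering it under 0.5 N.
- crank_grip: Dark wooden sleeve on the crank pin, 22 diameter x 72 mm long, axis along the press's x, turning freely. Origin at its inner end; its own turning means nothing.
- crank_handle (a point): Middle of the sleeve, where to grip it, at press x -113.5, y 45 sin(crank), z 78.5 + 45 cos(crank) mm. It can be pinched from above at any crank angle, fingers closing along the press's y, and followed round its circle with the gripper pointing down.
- tan_wallet: Tan leather wallet lying flat, 88x109x14 mm, behind the infeed table. Bystander. Origin under its middle.
- glasses_case: Red three-sided spectacle case, 158x73x56 mm, to the right of the press. Bystander. Origin under its middle.
- pouch_rest: Blue spectacle pouch upright on a small rest, 62x57x111 mm, beyond the outfeed end. Bystander. Origin under its middle.
Not all that is in view belongs to the job. Several things have the shape of the push_stick; the one meant has the colours described above.

How it is judged:
On the way, in this order (a step that is already met when the one before it is completed fails the run):
1. the push stick, behind the plaque and touching it, has fed it so far that its leading end is at least 10 mm past the nip (y of plaque in the frame of nip below 0.045 m and contact force between push_stick and plaque above 0.3 N), for 0.1 s.
2. the push stick stands released on the counter, clear of the press (height (world z) of push_stick below 0.008 m and angle between push_stick's own z axis and vertical below 0.15 rad and contact force between the fingers and push_stick below 0.1 N and contact force between push_stick and press below 0.1 N), for 0.2 s.
3. the plaque has been carried through until the rollers have let go of its trailing end (origin 50 mm or more past the nip) (y of plaque in the frame of nip below -0.05 m and z of plaque in the frame of nip below 0.01 m), for 0.1 s.
At the end, for the whole second after the job is handed in: The plaque lies flat and at rest on the outfeed table, its trailing end past the nip (origin 50 to 120 mm past it, out of the rollers' grip), and the push stick stands upright (within 0.15 rad) and at rest on the counter, not touching the press (y of plaque in the frame of nip between -0.12 and -0.05 m and z of plaque in the frame of nip between -0.006 and 0.006 m and angle between plaque's own z axis and vertical below 0.1 rad and linear speed of each of plaque, push_stick below 0.01 m/s and height (world z) of push_stick below 0.008 m and angle between push_stick's own z axis and vertical below 0.15 rad and contact force between push_stick and press below 0.1 N).
It fails at once if the gripper or arm touches the plaque (contact force between any of the fingers, the arm and plaque above 0.5 N).
It fails at once if the push stick presses on the press with more than 35 N or on the plaque with more than 30 N (contact force between push_stick and press above 35 N or contact force between push_stick and plaque above 30 N).
It fails at once if the held crank races at more than 9 rad/s, either way (contact force between the fingers and crank_grip above 0.3 N and (velocity of joint crank above 9 rad/s or velocity of joint crank below -9 rad/s)).
It fails at once if the tan wallet, the red spectacle case or the pouch rest is moved more than 20 mm (distance of any of tan_wallet, glasses_case, pouch_rest from where it was at the start of the episode above 0.02 m).
It also fails if it takes over 72 s, if anything falls off the work surface, if the arm or the gripper's body presses on something with over 40 N, if the wrist force passes 120 N, or if a joint passes its speed limit or range.

## Working session

There is one attempt and no reset: what is moved stays moved. The work goes in short steps, Python scripts to look and compute and a tool call to move; the robot and the scene stay as the last step left them, time stands still between calls to the robot, and variables do not carry over. Pictures are saved under pics/ and viewed, at most 10 in all, crops included, and the job is handed in when it is done.

Besides the shell and the picture viewer there is one more tool, called after "Call:" in YAML: its name, and indented under it one key for each argument. jog_arm: Moves the arm, as the interface text tells. Its arguments: {"type":"object","properties":{"travel":{"type":"array","items":{"type":"array","items":{"type":"number"}}},"dr":{"type":"array","items":{"type":"array","items":{"type":"number"}}},"jaw":{"type":"array","items":{"type":"number"}},"squeeze":{"type":"number"}},"required":["travel","dr","jaw"]}

```bash
ls; mkdir -p pics; python3 - <<'E'
from plant import r
import cv2,pickle
d={}
for n in("side","top"):
    c=r.camera(n);d[n]=c;cv2.imwrite(f"pics/{n}0.png",c["frame"][:,:,::-1]);print(n,c["fx"],c["fy"],c["cx"],c["cy"],c["dist"]);print(c["view"])
pickle.dump(d,open("c0.pkl","wb"))
print(r.state())
E
```

```text
pics
side 448.38500568772247 448.38500568772247 317.49830993237765 203.47284408184237 [-0.07982994  0.          0.          0.          0.        ]
[[ 0.9462033  -0.32355149  0.0037072  -0.45680873]
 [ 0.12946136  0.38905094  0.91207407 -0.14102907]
 [-0.29654521 -0.86252756  0.41000871 -1.35408392]
 [ 0.          0.          0.          1.        ]]
top 369.1127912205816 369.1127912205816 318.72453808180546 192.67955284556 [-0.00931983  0.          0.          0.          0.        ]
[[-0.00816687 -0.99996485  0.00189599 -0.00185054]
 [ 0.99344717 -0.00789745  0.11401912 -0.48882059]
 [-0.11400014  0.00281475  0.99347675 -1.22428164]
 [ 0.          0.          0.          1.        ]]
{'time': 0.1, 'joint_positions': array([-1.30962765,  0.33281589, -0.06469127,  1.46081186,  0.0216107 ,
        1.34992301, -0.08848906]), 'qvel': array([ 0.00025308, -0.00169523, -0.00237077, -0.0016045 ,  0.00140178,
        0.00042158, -0.00029214]), 'effort': array([ 2.22727533e-03, -6.24541426e+01,  2.49680586e-02, -3.90715420e+01,
       -6.14879094e-02,  3.65032547e-02,  3.75767138e-05]), 'tcp_pos': array([0.17489307, 0.59963911, 0.18865072]), 'eef_rot': array([-5.47338429e-05,  1.41397206e-01,  9.89952742e-01, -6.28817433e-04]), 'ft_force': array([-0.24777309,  0.7482291 ,  0.18037942]), 'ft_torque': array([0.00421446, 0.01126773, 0.02939434]), 'finger_force': 0.0, 'gripper_width': 0.08694304166479526}
```

View pics/side0.png

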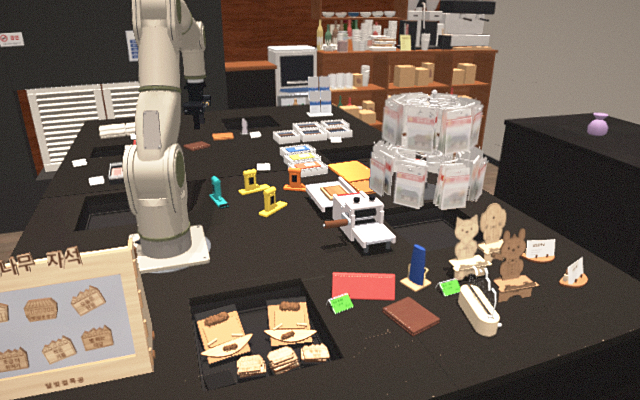

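View pics/top0.png

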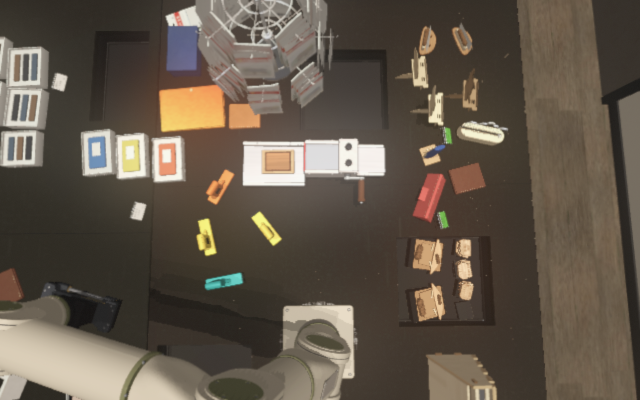

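Top: press at x 243–384, row 160 (infeed left, crank grip 361,190), plaque at (278,161). Side: press at (355,215). Candidates for the stick (top px): orange (221,187), yellow (206,237), yellow (266,228), teal (224,282). I choose the orange one, which is at about (295,180) in the side view. Next is a close crop.

```bash
cat > h.py <<'E'
import numpy as np,cv2
def K(c): return np.array([[c["fx"],0,c["cx"]],[0,c["fy"],c["cy"]],[0,0,1.]])
def ray(c,p):
    u=cv2.undistortPoints(np.array(p,float).reshape(-1,1,2),K(c),np.array(c["dist"]))[:,0]
    V=np.array(c["view"]);R=V[:3,:3];o=-R.T@V[:3,3]
    return o,np.c_[u[:,0],-u[:,1],-np.ones(len(u))]@R
def plane(c,p,z):
    o,d=ray(c,p); return o+d*((z-o[2])/d[:,2])[:,None]
def tri(c1,p1,c2,p2):
    o1,d1=ray(c1,[p1]);o2,d2=ray(c2,[p2]);d1=d1[0];d2=d2[0]
    s=np.linalg.lstsq(np.c_[d1,-d2],o2-o1,rcond=None)[0]
    a=o1+s[0]*d1;b=o2+s[1]*d2
    return (a+b)/2,np.linalg.norm(a-b)
def proj(c,P):
    V=np.array(c["view"]);q=np.atleast_2d(P)@V[:3,:3].T+V[:3,3];q=q*[1,-1,-1]
    return cv2.projectPoints(q,np.zeros(3),np.zeros(3),K(c),np.array(c["dist"]))[0][:,0]
E
python3 - <<'E'
import pickle,cv2,numpy as np
d=pickle.load(open("c0.pkl","rb"))
t=d["top"]["frame"][130:215,195:395,::-1];s=d["side"]["frame"][150:260,270:420,::-1]
t=cv2.resize(t,None,fx=4,fy=4,interpolation=cv2.INTER_CUBIC)[:, :800]
cv2.imwrite("pics/t1.png",t)
cv2.imwrite("pics/s1.png",cv2.resize(s,None,fx=5,fy=5,interpolation=cv2.INTER_CUBIC))
E
```

```text
(no output)
```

View pics/t1.png

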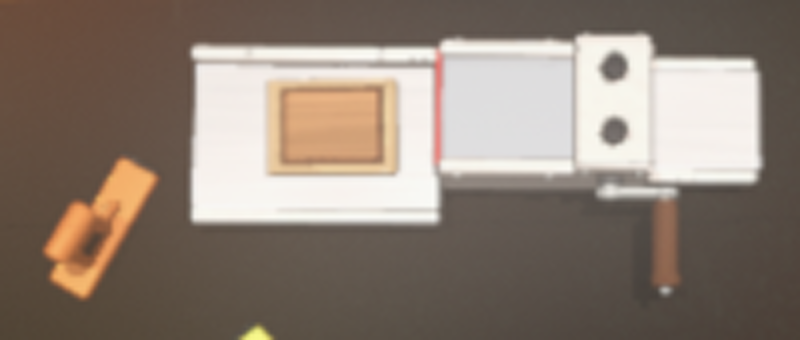

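View pics/s1.png

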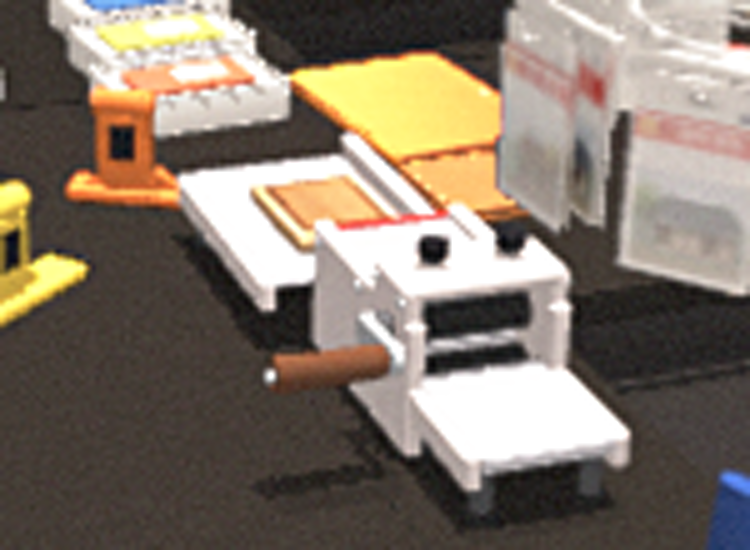

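The crops confirm it: the orange stick has its sole from (70,290) to the nose at (140,170) in the top crop, with the handle near the tail. The press infeed corners are at (192,222) and (439,222), and the plaque is at (268–397, 80–174). The crank grip runs from (665,200) to (665,290).

```bash
cat >> h.py <<'E'
T=lambda L:[((u+.5)/4-.5+195,(v+.5)/4-.5+130) for u,v in L]
S=lambda L:[((u+.5)/5-.5+270,(v+.5)/5-.5+150) for u,v in L]
E
python3 - <<'E'
from h import *
import pickle
np.set_printoptions(precision=4,suppress=True)
d=pickle.load(open("c0.pkl","rb"));t,s=d["top"],d["side"]
print("infeed near L,R, fence base far L(z.052)",plane(t,T([(192,222),(439,222)]),.052),"\nfence top inner",plane(t,T([(195,63),(437,63)]),.070))
print("lip",plane(t,T([(438,52),(438,165)]),.088))
print("outfeed",plane(t,T([(652,180),(757,182),(755,62)]),.0505))
print("plaque",plane(t,T([(268,80),(397,80),(396,174),(267,172)]),.066))
print("stick sole nose L,R, tail",plane(t,T([(122,157),(158,180),(86,299),(50,277)]),.011))
print("grip top view ends axis",plane(t,T([(664,197),(664,287)]),.08))
for n,a,b in [("grip outer",(665,288),(270,375)),("grip inner",(664,196),(385,358)),("knob far",(614,66),(511,237)),("knob near",(613,130),(432,248)),
 ("infeed nearR",(439,222),(268,295)),("infeed nearL",(192,222),(183,180)),("outfeed farR",(755,62),(630,440)),("outfeed nearR",(757,182),(475,470)),("stick handle top",(70,230),(122,95)),("plaque trailing near",(267,174),(255,190)),("plaque lead near",(397,174),(308,243))]:
    print(n,*tri(t,T([a])[0],s,S([b])[0]))
# masks
hsv=cv2.cvtColor(t["frame"],cv2.COLOR_RGB2HSV)
m=cv2.inRange(hsv,(5,120,100),(20,255,255));m[:, :200]=0;m[:,240:]=0;m[:165]=0;m[212:]=0
c=max(cv2.findContours(m,0,2)[0],key=cv2.contourArea);print("stick rect",cv2.minAreaRect(c),cv2.boxPoints(cv2.minAreaRect(c)))
E
```

```text
infeed near L,R, fence base far L(z.052) [[0.5134 0.2478 0.052 ]
 [0.5118 0.0419 0.052 ]] 
fence top inner [[0.6444 0.2437 0.07  ]
 [0.6428 0.0424 0.07  ]]
lip [[0.6475 0.0409 0.088 ]
 [0.5536 0.0413 0.088 ]]
outfeed [[ 0.5461 -0.1366  0.0505]
 [ 0.5437 -0.2246  0.0505]
 [ 0.6464 -0.2258  0.0505]]
plaque [[0.6304 0.1835 0.066 ]
 [0.6295 0.076  0.066 ]
 [0.5502 0.0768 0.066 ]
 [0.5527 0.1836 0.066 ]]
stick sole nose L,R, tail [[0.5763 0.3178 0.011 ]
 [0.5559 0.2862 0.011 ]
 [0.4532 0.3461 0.011 ]
 [0.4724 0.3775 0.011 ]]
grip top view ends axis [[ 0.5271 -0.1428  0.08  ]
 [ 0.4534 -0.1413  0.08  ]]
grip outer [ 0.4527 -0.142   0.082 ] 0.0007258742600416664
grip inner [ 0.5272 -0.1425  0.0819] 0.000979850319049053
knob far [ 0.6258 -0.1002  0.1303] 0.00300069676489819
knob near [ 0.5739 -0.0982  0.1294] 0.0013790997417904975
infeed nearR [0.515  0.0416 0.0444] 0.0044701493084928256
infeed nearL [0.5176 0.2473 0.0496] 0.008031485693103645
outfeed farR [ 0.6489 -0.2271  0.0475] 0.0035496069267415436
outfeed nearR [ 0.5472 -0.2265  0.0451] 0.005398103927497952
stick handle top [0.5018 0.339  0.0889] 0.001704054674519446
plaque trailing near [0.5545 0.1835 0.0614] 0.005471827410683416
plaque lead near [0.5544 0.0751 0.0634] 0.007789667066075477
stick rect ((218.3018798828125, 185.5695037841797), (16.397550582885742, 36.48455047607422), 30.068584442138672) [[202.0664 197.249 ]
 [220.3465 165.6743]
 [234.5374 173.89  ]
 [216.2573 205.4647]]
```

Call:
jog_arm:
  travel:
    - [0,0,0]
    - [0,0,0]
    - [-51,-8,0]
    - [-51,-8,0]
    - [-51,-8,0]
    - [-51,-8,0]
    - [-51,-8,0]
    - [-51,-8,0]
    - [-51,-8,0]
    - [-51,-7,0]
    - [0,0,0]
    - [0,0,0]
  dr:
    - [0,0,0.12]
    - [0,0,0.12]
    - [0,0,0]
    - [0,0,0]
    - [0,0,0]
    - [0,0,0]
    - [0,0,0]
    - [0,0,0]
    - [0,0,0]
    - [0,0,0]
    - [0,0,0]
    - [0,0,0]
  jaw: [60,60,60,60,60,60,60,60,60,60,60,60]
  squeeze: 20

```text
time: 1.6
tcp_pos: [0.4961, 0.3418, 0.1889]
eef_rot: [-0.0, 0.259, 0.966, -0.0]
ft_force: [-0.4, -0.1, -0.3]
gripper_width: 0.0599
finger_force: 0.0
```

```bash
cat >> h.py <<'E'
from scipy.spatial.transform import Rotation as Ro
def pose(r):
    s=r.state();q=s["eef_rot"];return s,s["tcp_pos"],Ro.from_quat([q[1],q[2],q[3],q[0]])
def go(r,target,yang):
    """mm in tool axes to target, and dr (rad) to have tool y at world angle yang deg, pointing down"""
    s,p,R=pose(r);y=np.array([np.cos(np.radians(yang)),np.sin(np.radians(yang)),0]);z=np.array([0,0,-1.])
    G=Ro.from_matrix(np.c_[np.cross(y,z),y,z])
    print("t",s["time"],"tcp",p.round(4),"yaw",np.degrees(np.arctan2(*R.as_matrix()[1::-1,1])).round(2),"F",s["ft_force"].round(2),"w",round(s["gripper_width"],4),"ff",s["finger_force"])
    print("tool mm",(R.inv().apply(np.array(target)-p)*1000).round(1),"dr",(R.inv()*G).as_rotvec().round(4))
E
python3 - <<'E'
from h import *
from plant import r
go(r,[.5,.34,.039],60)
E
```

```text
t 1.6 tcp [0.4961 0.3418 0.1889] yaw 60.0 F [-0.35 -0.13 -0.29] w 0.0599 ff 0.0
tool mm [ -4.4   0.5 149.9] dr [-0.0005 -0.0009  0.    ]
```

Descend, close, and look.

Call:
jog_arm:
  travel:
    - [-4,0,30]
    - [0,0,40]
    - [0,0,40]
    - [0,0,25]
    - [0,0,15]
    - [0,0,0]
    - [0,0,0]
    - [0,0,0]
    - [0,0,0]
    - [0,0,0]
    - [0,0,0]
  dr:
    - [0,0,0]
    - [0,0,0]
    - [0,0,0]
    - [0,0,0]
    - [0,0,0]
    - [0,0,0]
    - [0,0,0]
    - [0,0,0]
    - [0,0,0]
    - [0,0,0]
    - [0,0,0]
  jaw: [60,60,60,60,60,60,10,10,10,10,10]
  squeeze: 25

```text
time: 2.98
tcp_pos: [0.5003, 0.3395, 0.0395]
eef_rot: [0.0, 0.259, 0.966, 0.0]
ft_force: [0.0, 0.6, 1.4]
gripper_width: 0.0215
finger_force: 24.9
```

```bash
python3 - <<'E'
from h import *
from plant import r
go(r,[.5,.34,.039],60)
c=r.camera("side");cv2.imwrite("pics/s2.png",cv2.resize(c["frame"][120:270,200:400,::-1],None,fx=4,fy=4))
E
```

```text
t 2.975 tcp [0.5003 0.3395 0.0395] yaw 59.99 F [0.02 0.61 1.4 ] w 0.0215 ff 24.92506317794323
tool mm [0.5 0.3 0.5] dr [ 0.0003  0.     -0.0002]
```

View pics/s2.png

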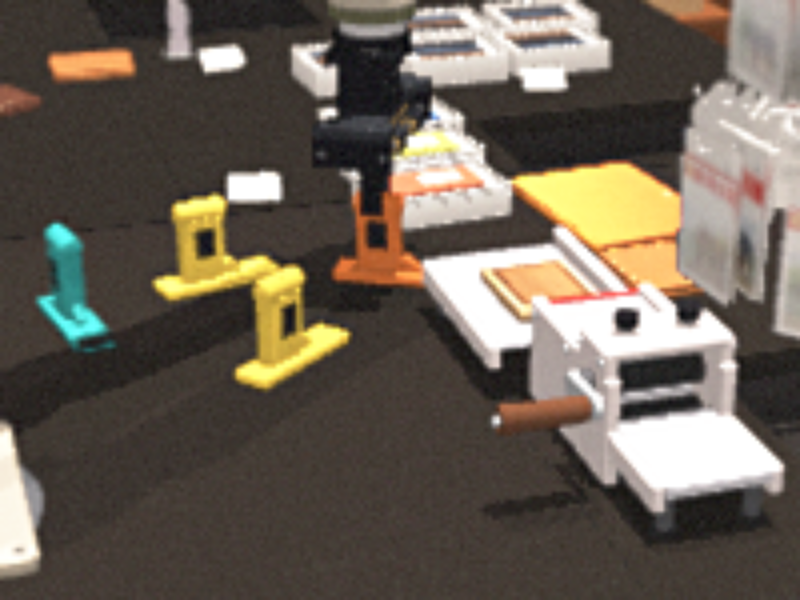

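Grasped on the handle, clear of the neighbours: the fingers are on the orange stick at (375,230), opening 21.5 mm. Next I lift, turn the nose to -y and go beside the plaque's near edge.

Call:
jog_arm:
  travel:
    - [0,0,-30]
    - [0,0,-40]
    - [0,0,-40]
    - [0,0,0]
    - [0,0,0]
    - [0,0,0]
    - [0,0,0]
    - [0,0,0]
    - [0,0,0]
    - [-40,4,0]
    - [-50,5,0]
    - [-50,5,0]
    - [-50,4,0]
    - [0,0,0]
    - [0,0,0]
  dr:
    - [0,0,0]
    - [0,0,0]
    - [0,0,0]
    - [0,0,0.176]
    - [0,0,0.176]
    - [0,0,0.176]
    - [0,0,0.176]
    - [0,0,0.176]
    - [0,0,0.175]
    - [0,0,0]
    - [0,0,0]
    - [0,0,0]
    - [0,0,0]
    - [0,0,0]
    - [0,0,0]
  jaw: [10,10,10,10,10,10,10,10,10,10,10,10,10,10,10]
  squeeze: 40

```text
time: 4.9
tcp_pos: [0.5165, 0.1499, 0.1493]
eef_rot: [-0.0, 0.71, 0.704, 0.0]
ft_force: [-0.1, 0.4, -0.0]
gripper_width: 0.0214
finger_force: 39.9
```

```bash
python3 - <<'E'
from h import *
from plant import r
go(r,[.516,.148,.0945],-.43)
c=r.camera("top");cv2.imwrite("pics/t3.png",cv2.resize(c["frame"][100:220,190:390,::-1],None,fx=4,fy=4))
E
```

```text
t 4.9 tcp [0.5165 0.1499 0.1493] yaw -0.45 F [-0.07  0.42 -0.02] w 0.0214 ff 39.917002469301224
tool mm [-1.9 -0.5 54.8] dr [-0.0002 -0.0006 -0.0004]
```

View pics/t3.png

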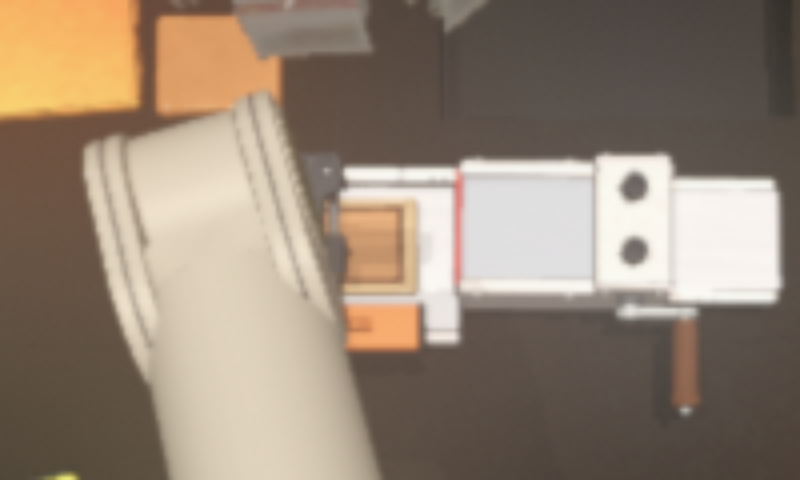

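Nose (418,325) lies alongside the plaque's near edge (row 293). I lower it and push gently toward the fence.

Call:
jog_arm:
  travel:
    - [-2,0,25]
    - [0,0,25]
    - [0,0,5]
    - [0,0,0]
    - [0,6,0]
    - [0,5,0]
    - [0,4,0]
    - [0,4,0]
    - [0,4,0]
    - [0,2,0]
    - [0,0,0]
  dr:
    - [0,0,0]
    - [0,0,0]
    - [0,0,0]
    - [0,0,0]
    - [0,0,0]
    - [0,0,0]
    - [0,0,0]
    - [0,0,0]
    - [0,0,0]
    - [0,0,0]
    - [0,0,0]
  jaw: [10,10,10,10,10,10,10,10,10,10,10]

```text
time: 6.32
tcp_pos: [0.5418, 0.147, 0.0943]
eef_rot: [0.0, 0.71, 0.704, 0.0]
ft_force: [-0.2, 0.9, -1.1]
gripper_width: 0.0215
finger_force: 39.9
```

Call:
jog_arm:
  travel:
    - [0,1,0]
    - [0,1,0]
    - [0,0,0]
  dr:
    - [0,0,0]
    - [0,0,0]
    - [0,0,0]
  jaw: [10,10,10]

```text
time: 6.7
tcp_pos: [0.5438, 0.1471, 0.0944]
eef_rot: [-0.0, 0.71, 0.704, 0.0]
ft_force: [-0.7, 0.8, -0.5]
gripper_width: 0.0214
finger_force: 39.9
```

Call:
jog_arm:
  travel:
    - [0,1,0]
    - [0,0,0]
  dr:
    - [0,0,0]
    - [0,0,0]
  jaw: [10,10]

```text
time: 6.95
tcp_pos: [0.5448, 0.1471, 0.0943]
eef_rot: [-0.0, 0.71, 0.704, 0.0]
ft_force: [-0.8, -0.6, -1.4]
gripper_width: 0.0218
finger_force: 39.9
```

Call:
jog_arm:
  travel:
    - [0,1,0]
    - [0,0,0]
  dr:
    - [0,0,0]
    - [0,0,0]
  jaw: [10,10]

```text
time: 7.2
tcp_pos: [0.5458, 0.1471, 0.0943]
eef_rot: [-0.0, 0.71, 0.704, 0.0]
ft_force: [0.9, -0.0, -1.7]
gripper_width: 0.0213
finger_force: 39.9
```

```bash
python3 - <<'E'
from h import *
from plant import r
go(r,[.516,.148,.0945],-.43)
c=r.camera("top");cv2.imwrite("pics/t4.png",cv2.resize(c["frame"][125:200,240:390,::-1],None,fx=5,fy=5))
E
```

```text
t 7.2 tcp [0.5458 0.1471 0.0943] yaw -0.46 F [ 0.93 -0.02 -1.7 ] w 0.0213 ff 39.91181753575802
tool mm [  0.7 -29.8  -0.2] dr [ 0.     -0.0001 -0.0005]
```

View pics/t4.png

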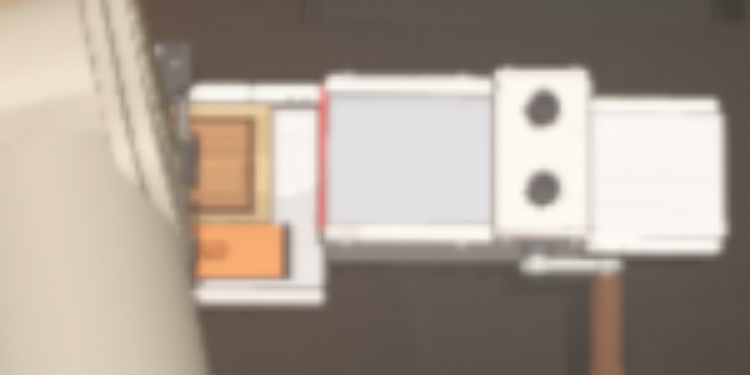

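The plaque's far edge (row 103) is almost at the fence (base row ≈102). I keep feeling forward.

Call:
jog_arm:
  travel:
    - [0,1,0]
    - [0,0,0]
  dr:
    - [0,0,0]
    - [0,0,0]
  jaw: [10,10]

```text
time: 7.5
tcp_pos: [0.5468, 0.147, 0.0944]
eef_rot: [0.0, 0.71, 0.704, 0.0]
ft_force: [1.0, 0.5, -1.0]
gripper_width: 0.0213
finger_force: 39.9
```

Call:
jog_arm:
  travel:
    - [0,1,0]
    - [0,0,0]
  dr:
    - [0,0,0]
    - [0,0,0]
  jaw: [10,10]

```text
time: 7.75
tcp_pos: [0.5477, 0.147, 0.0943]
eef_rot: [-0.0, 0.71, 0.704, -0.0]
ft_force: [-1.0, 0.4, -0.6]
gripper_width: 0.0212
finger_force: 39.9
```

Call:
jog_arm:
  travel:
    - [0,1,0]
    - [0,0,0]
  dr:
    - [0,0,0]
    - [0,0,0]
  jaw: [10,10]

```text
time: 8.0
tcp_pos: [0.5482, 0.1472, 0.0942]
eef_rot: [-0.0, 0.71, 0.704, -0.0]
ft_force: [-4.2, 0.1, 0.8]
gripper_width: 0.0217
finger_force: 39.9
```

Call:
jog_arm:
  travel:
    - [0,0.5,0]
    - [0,0,0]
  dr:
    - [0,0,0]
    - [0,0,0]
  jaw: [10,10]

```text
time: 8.25
tcp_pos: [0.5486, 0.1472, 0.0942]
eef_rot: [-0.001, 0.71, 0.704, -0.0]
ft_force: [-5.1, 0.9, 1.9]
gripper_width: 0.0212
finger_force: 39.9
```

Call:
jog_arm:
  travel:
    - [0,0.5,0]
    - [0,0,0]
  dr:
    - [0,0,0]
    - [0,0,0]
  jaw: [10,10]

```text
time: 8.5
tcp_pos: [0.5488, 0.1473, 0.0941]
eef_rot: [-0.001, 0.71, 0.704, -0.001]
ft_force: [-6.3, 0.8, 2.3]
gripper_width: 0.021
finger_force: 39.9
```

Firm contact at x≈0.548 (6 N): squared. I retreat, go behind and line up with the plaque centre (x≈0.606).

Call:
jog_arm:
  travel:
    - [0,-5,0]
    - [0,-8,0]
    - [30,0,0]
    - [50,0,0]
    - [53,0,0]
    - [0,25,0]
    - [0,25,0]
    - [0,20,0]
    - [0,0,0]
    - [0,0,0]
  dr:
    - [0,0,0]
    - [0,0,0]
    - [0,0,0]
    - [0,0,0]
    - [0,0,0]
    - [0,0,0]
    - [0,0,0]
    - [0,0,0]
    - [0,0,0]
    - [0,0,0]
  jaw: [10,10,10,10,10,10,10,10,10,10]

```text
time: 9.75
tcp_pos: [0.607, 0.2797, 0.0943]
eef_rot: [-0.0, 0.71, 0.704, -0.0]
ft_force: [0.0, -0.8, -1.1]
gripper_width: 0.0209
finger_force: 39.9
```

```bash
python3 - <<'E'
from h import *
from plant import r
go(r,[.606,.278,.0945],-.43)
t=r.camera("top");s=r.camera("side")
a=cv2.resize(t["frame"][125:195,230:350,::-1],None,fx=5,fy=5);b=cv2.resize(s["frame"][165:235,285:405,::-1],None,fx=5,fy=5)
import pickle;pickle.dump({"top":t,"side":s},open("c1.pkl","wb"))
h=np.vstack([a[:300],b[:300]]);cv2.imwrite("pics/m5.png",h)
E
```

```text
t 9.75 tcp [0.607  0.2797 0.0943] yaw -0.45 F [ 0.03 -0.81 -1.13] w 0.0209 ff 39.90195393562317
tool mm [-1.7 -1.  -0.2] dr [-0.0004 -0.0001 -0.0003]
```

View pics/m5.png

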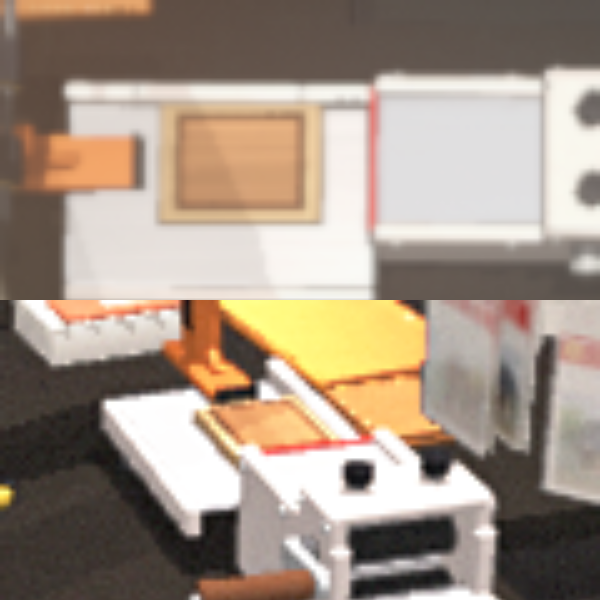

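The plaque lies flush and square on the fence (rows 104–222). The nose (143,162) is centred behind it with about a 10 mm gap. Feeding gently now.

Call:
jog_arm:
  travel:
    - [-5,0,0]
    - [-4,0,0]
    - [-4,0,0]
    - [-4,0,0]
    - [-4,0,0]
    - [-4,0,0]
    - [-4,0,0]
    - [-4,0,0]
    - [-4,0,0]
    - [-4,0,0]
  dr:
    - [0,0,0]
    - [0,0,0]
    - [0,0,0]
    - [0,0,0]
    - [0,0,0]
    - [0,0,0]
    - [0,0,0]
    - [0,0,0]
    - [0,0,0]
    - [0,0,0]
  jaw: [10,10,10,10,10,10,10,10,10,10]

```text
time: 11.1
tcp_pos: [0.6074, 0.2383, 0.0943]
eef_rot: [-0.0, 0.71, 0.704, 0.0]
ft_force: [0.2, 0.7, -0.8]
gripper_width: 0.0217
finger_force: 39.9
```

Call:
jog_arm:
  travel:
    - [-3,0,0]
    - [-3,0,0]
    - [-3,0,0]
    - [-3,0,0]
  dr:
    - [0,0,0]
    - [0,0,0]
    - [0,0,0]
    - [0,0,0]
  jaw: [10,10,10,10]

```text
time: 11.6
tcp_pos: [0.6073, 0.2264, 0.0944]
eef_rot: [-0.0, 0.71, 0.704, 0.0]
ft_force: [-0.1, 0.7, -1.0]
gripper_width: 0.0214
finger_force: 39.9
```

Call:
jog_arm:
  travel:
    - [-3,0,0]
    - [-3,0,0]
    - [-3,0,0]
    - [-3,0,0]
  dr:
    - [0,0,0]
    - [0,0,0]
    - [0,0,0]
    - [0,0,0]
  jaw: [10,10,10,10]

```text
time: 12.1
tcp_pos: [0.6073, 0.2143, 0.0943]
eef_rot: [-0.0, 0.71, 0.704, 0.0]
ft_force: [0.2, -0.2, -0.9]
gripper_width: 0.0214
finger_force: 39.9
```

```bash
python3 - <<'E'
from h import *
from plant import r
go(r,[.606,.079,.0945],-.43)
t=r.camera("top")
cv2.imwrite("pics/t6.png",cv2.resize(t["frame"][125:195,240:360,::-1],None,fx=5,fy=5))
E
```

```text
t 12.1 tcp [0.6073 0.2143 0.0943] yaw -0.46 F [ 0.17 -0.19 -0.95] w 0.0214 ff 39.90019731223583
tool mm [-135.4   -0.2   -0.2] dr [ 0.     -0.0001 -0.0005]
```

View pics/t6.png

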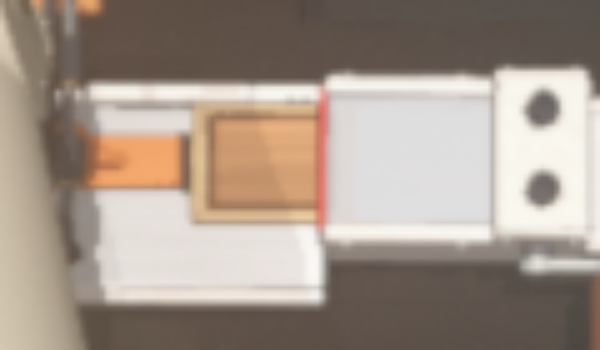

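The leading end is under the lip (col 322) and square, with no jam force. Continuing.

Call:
jog_arm:
  travel:
    - [-4,0,0]
    - [-5,0,0]
    - [-5,0,0]
    - [-5,0,0]
    - [-5,0,0]
    - [-5,0,0]
    - [-5,0,0]
    - [-5,0,0]
    - [-5,0,0]
    - [-5,0,0]
  dr:
    - [0,0,0]
    - [0,0,0]
    - [0,0,0]
    - [0,0,0]
    - [0,0,0]
    - [0,0,0]
    - [0,0,0]
    - [0,0,0]
    - [0,0,0]
    - [0,0,0]
  jaw: [10,10,10,10,10,10,10,10,10,10]

```text
time: 13.4
tcp_pos: [0.6069, 0.1653, 0.0944]
eef_rot: [-0.0, 0.71, 0.704, 0.0]
ft_force: [-0.5, 0.6, -0.7]
gripper_width: 0.0215
finger_force: 39.9
```

Call:
jog_arm:
  travel:
    - [-5,0,0]
    - [-5,0,0]
    - [-5,0,0]
    - [-5,0,0]
    - [-5,0,0]
    - [-5,0,0]
    - [-5,0,0]
    - [-5,0,0]
    - [-3,0,0]
  dr:
    - [0,0,0]
    - [0,0,0]
    - [0,0,0]
    - [0,0,0]
    - [0,0,0]
    - [0,0,0]
    - [0,0,0]
    - [0,0,0]
    - [0,0,0]
  jaw: [10,10,10,10,10,10,10,10,10]

```text
time: 14.52
tcp_pos: [0.6065, 0.1221, 0.0943]
eef_rot: [0.0, 0.71, 0.704, -0.0]
ft_force: [0.4, 0.5, -0.8]
gripper_width: 0.0211
finger_force: 39.9
```

Call:
jog_arm:
  travel:
    - [-2,0,0]
    - [-2,0,0]
    - [-2,0,0]
  dr:
    - [0,0,0]
    - [0,0,0]
    - [0,0,0]
  jaw: [10,10,10]

```text
time: 14.9
tcp_pos: [0.6064, 0.1166, 0.0943]
eef_rot: [-0.0, 0.71, 0.704, 0.0]
ft_force: [0.4, 0.6, -0.6]
gripper_width: 0.0212
finger_force: 39.9
```

Call:
jog_arm:
  travel:
    - [-2,0,0]
    - [-2,0,0]
    - [-2,0,0]
    - [-2,0,0]
  dr:
    - [0,0,0]
    - [0,0,0]
    - [0,0,0]
    - [0,0,0]
  jaw: [10,10,10,10]

```text
time: 15.4
tcp_pos: [0.6064, 0.1084, 0.0943]
eef_rot: [-0.0, 0.71, 0.704, 0.0]
ft_force: [-0.2, 1.6, -0.8]
gripper_width: 0.0211
finger_force: 39.9
```

Call:
jog_arm:
  travel:
    - [-1,0,0]
    - [-1,0,0]
    - [-1,0,0]
  dr:
    - [0,0,0]
    - [0,0,0]
    - [0,0,0]
  jaw: [10,10,10]

```text
time: 15.78
tcp_pos: [0.6064, 0.1056, 0.0943]
eef_rot: [-0.0, 0.71, 0.704, 0.0]
ft_force: [-0.6, 0.9, -0.8]
gripper_width: 0.0214
finger_force: 39.9
```

Call:
jog_arm:
  travel:
    - [-1,0,0]
    - [-1,0,0]
    - [-1,0,0]
  dr:
    - [0,0,0]
    - [0,0,0]
    - [0,0,0]
  jaw: [10,10,10]

```text
time: 16.15
tcp_pos: [0.6064, 0.1025, 0.0944]
eef_rot: [-0.0, 0.71, 0.704, 0.0]
ft_force: [-1.3, 0.2, -1.1]
gripper_width: 0.0211
finger_force: 39.9
```

Call:
jog_arm:
  travel:
    - [-1,0,0]
    - [-1,0,0]
  dr:
    - [0,0,0]
    - [0,0,0]
  jaw: [10,10]

```text
time: 16.4
tcp_pos: [0.6063, 0.1005, 0.0943]
eef_rot: [-0.0, 0.71, 0.704, 0.0]
ft_force: [-0.3, 0.3, -1.2]
gripper_width: 0.021
finger_force: 39.9
```

Call:
jog_arm:
  travel:
    - [-1,0,0]
    - [-1,0,0]
    - [-1,0,0]
  dr:
    - [0,0,0]
    - [0,0,0]
    - [0,0,0]
  jaw: [10,10,10]

```text
time: 16.77
tcp_pos: [0.6063, 0.0975, 0.0943]
eef_rot: [-0.0, 0.71, 0.704, 0.0]
ft_force: [-0.3, 1.3, -0.1]
gripper_width: 0.0214
finger_force: 39.9
```

Call:
jog_arm:
  travel:
    - [-1,0,0]
    - [-1,0,0]
  dr:
    - [0,0,0]
    - [0,0,0]
  jaw: [10,10]

```text
time: 17.02
tcp_pos: [0.6063, 0.0955, 0.0944]
eef_rot: [-0.0, 0.71, 0.704, 0.0]
ft_force: [-0.1, 1.2, -1.3]
gripper_width: 0.0218
finger_force: 39.9
```

Call:
jog_arm:
  travel:
    - [-1,0,0]
    - [-1,0,0]
  dr:
    - [0,0,0]
    - [0,0,0]
  jaw: [10,10]

```text
time: 17.27
tcp_pos: [0.6062, 0.0936, 0.0943]
eef_rot: [-0.0, 0.71, 0.704, 0.0]
ft_force: [-0.8, 0.3, -0.7]
gripper_width: 0.0215
finger_force: 39.9
```

Call:
jog_arm:
  travel:
    - [-1,0,0]
    - [-1,0,0]
  dr:
    - [0,0,0]
    - [0,0,0]
  jaw: [10,10]

```text
time: 17.52
tcp_pos: [0.6063, 0.0917, 0.0944]
eef_rot: [-0.0, 0.71, 0.704, 0.0]
ft_force: [-0.2, 2.2, 0.4]
gripper_width: 0.0212
finger_force: 39.9
```

Call:
jog_arm:
  travel:
    - [-1,0,0]
    - [-1,0,0]
  dr:
    - [0,0,0]
    - [0,0,0]
  jaw: [10,10]

```text
time: 17.77
tcp_pos: [0.6065, 0.0907, 0.0947]
eef_rot: [-0.0, 0.71, 0.705, 0.001]
ft_force: [-1.4, 5.5, 2.4]
gripper_width: 0.0214
finger_force: 39.9
```

Call:
jog_arm:
  travel:
    - [-1,0,0]
    - [-1,0,0]
  dr:
    - [0,0,0]
    - [0,0,0]
  jaw: [10,10]

```text
time: 18.02
tcp_pos: [0.6067, 0.0898, 0.095]
eef_rot: [-0.001, 0.709, 0.705, 0.001]
ft_force: [-0.1, 7.7, 3.4]
gripper_width: 0.0212
finger_force: 39.9
```

```bash
python3 - <<'E'
from h import *
from plant import r
go(r,[.606,.079,.0945],-.43)
t=r.camera("top");s=r.camera("side")
a=cv2.resize(t["frame"][125:195,250:370,::-1],None,fx=5,fy=5);b=cv2.resize(s["frame"][165:235,300:420,::-1],None,fx=5,fy=5)
cv2.imwrite("pics/m7.png",np.vstack([a[:300],b[:300]]))
E
```

```text
t 18.025 tcp [0.6067 0.0898 0.095 ] yaw -0.37 F [-0.05  7.69  3.38] w 0.0212 ff 39.93229128420353
tool mm [-10.8  -0.6   0.5] dr [ 0.0013 -0.0028  0.0011]
```

View pics/m7.png

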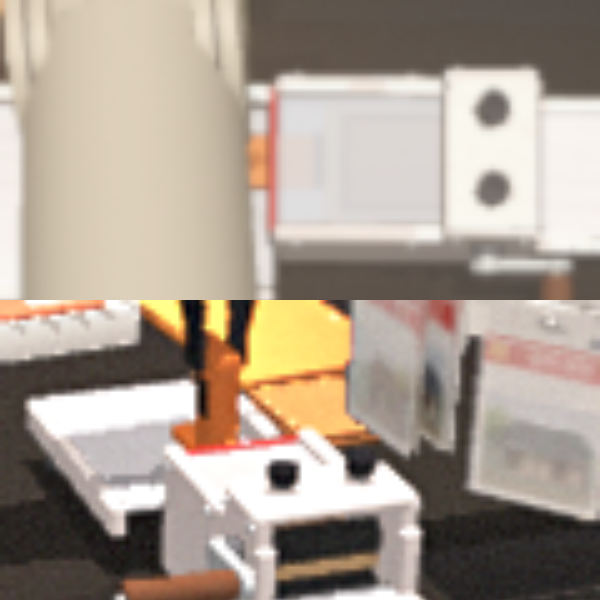

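Top: the plaque is under the guard and reaches the rollers, with the nose behind it. Side: the birch end shows in the nip at (325,568). Push is 8 N, so I continue in small steps.

Call:
jog_arm:
  travel:
    - [-1,0,0]
    - [-1,0,0]
  dr:
    - [0,0,0]
    - [0,0,0]
  jaw: [10,10]

```text
time: 18.38
tcp_pos: [0.607, 0.0886, 0.0953]
eef_rot: [-0.001, 0.709, 0.705, 0.002]
ft_force: [0.1, 10.2, 5.0]
gripper_width: 0.0213
finger_force: 40.0
```

Call:
jog_arm:
  travel:
    - [-1,0,0]
    - [-1,0,0]
  dr:
    - [0,0,0]
    - [0,0,0]
  jaw: [10,10]

```text
time: 18.62
tcp_pos: [0.6073, 0.0876, 0.0958]
eef_rot: [-0.001, 0.709, 0.705, 0.003]
ft_force: [-0.4, 13.6, 7.4]
gripper_width: 0.0217
finger_force: 40.0
```

Call:
jog_arm:
  travel:
    - [-1,0,0]
    - [-1,0,0]
  dr:
    - [0,0,0]
    - [0,0,0]
  jaw: [10,10]

```text
time: 18.88
tcp_pos: [0.6077, 0.0867, 0.0964]
eef_rot: [-0.001, 0.709, 0.706, 0.004]
ft_force: [-0.6, 14.9, 10.8]
gripper_width: 0.0216
finger_force: 40.0
```

Call:
jog_arm:
  travel:
    - [-1,0,0]
    - [0,0,0]
  dr:
    - [0,0,0]
    - [0,0,0]
  jaw: [10,10]

```text
time: 19.12
tcp_pos: [0.608, 0.0862, 0.0967]
eef_rot: [-0.001, 0.708, 0.706, 0.004]
ft_force: [0.3, 15.1, 11.5]
gripper_width: 0.0212
finger_force: 40.0
```

Call:
jog_arm:
  travel:
    - [-1,0,0]
    - [0,0,0]
  dr:
    - [0,0,0]
    - [0,0,0]
  jaw: [10,10]

```text
time: 19.38
tcp_pos: [0.6081, 0.0857, 0.097]
eef_rot: [-0.001, 0.708, 0.706, 0.004]
ft_force: [0.0, 16.0, 12.6]
gripper_width: 0.0213
finger_force: 40.0
```

```bash
python3 - <<'E'
from h import *
from plant import r
go(r,[.606,.079,.0945],-.43)
s=r.state();print(s["ft_torque"])
c=r.camera("side");cv2.imwrite("pics/s8.png",cv2.resize(c["frame"][170:250,310:410,::-1],None,fx=7,fy=7,interpolation=cv2.INTER_CUBIC))
E
```

```text
t 19.375 tcp [0.6081 0.0857 0.097 ] yaw -0.21 F [ 0.02 16.02 12.64] w 0.0213 ff 39.999423176050186
tool mm [-6.7 -2.1  2.4] dr [ 0.0051 -0.0075  0.0039]
[ 3.98733074  0.0970323  -0.08798445]
```

View pics/s8.png

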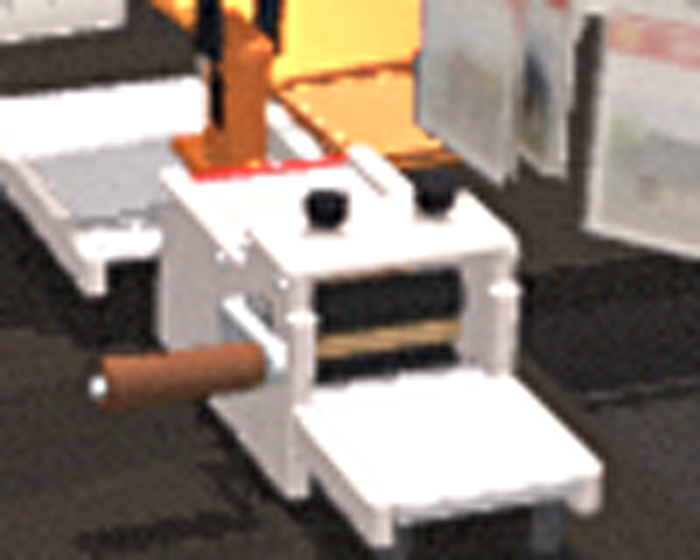

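Pushing tips the nose down onto the table (that is the upward force), so friction eats part of the push. I grip harder, ease the height slightly and carry on in small steps.

Call:
jog_arm:
  travel:
    - [0,0,-1]
    - [0,0,-1]
    - [-1,0,0]
    - [0,0,0]
  dr:
    - [0,0,0]
    - [0,0,0]
    - [0,0,0]
    - [0,0,0]
  jaw: [10,10,10,10]
  squeeze: 60

```text
time: 19.92
tcp_pos: [0.6076, 0.0832, 0.098]
eef_rot: [-0.001, 0.709, 0.705, 0.003]
ft_force: [0.8, 12.8, 5.7]
gripper_width: 0.0212
finger_force: 60.0
```

Call:
jog_arm:
  travel:
    - [-1,0,0]
    - [0,0,0]
  dr:
    - [0,0,0]
    - [0,0,0]
  jaw: [10,10]

```text
time: 20.18
tcp_pos: [0.6072, 0.0806, 0.0974]
eef_rot: [-0.0, 0.709, 0.705, 0.002]
ft_force: [0.3, 7.6, 2.9]
gripper_width: 0.021
finger_force: 60.0
```

Call:
jog_arm:
  travel:
    - [-1,0,0]
    - [0,0,0]
  dr:
    - [0,0,0]
    - [0,0,0]
  jaw: [10,10]

```text
time: 20.42
tcp_pos: [0.607, 0.0789, 0.0972]
eef_rot: [-0.0, 0.709, 0.705, 0.002]
ft_force: [1.7, 7.3, 3.1]
gripper_width: 0.0213
finger_force: 60.0
```

Through the peak: the force falls as the rollers take it. A few more mm for a good bite.

Call:
jog_arm:
  travel:
    - [-1,0,0]
    - [-1,0,0]
    - [-1,0,0]
    - [0,0,0]
  dr:
    - [0,0,0]
    - [0,0,0]
    - [0,0,0]
    - [0,0,0]
  jaw: [10,10,10,10]

```text
time: 20.92
tcp_pos: [0.607, 0.0759, 0.0972]
eef_rot: [-0.0, 0.709, 0.705, 0.002]
ft_force: [0.0, 7.6, 3.0]
gripper_width: 0.0212
finger_force: 60.0
```

Call:
jog_arm:
  travel:
    - [-1,0,0]
    - [-1,0,0]
    - [-1,0,0]
    - [0,0,0]
  dr:
    - [0,0,0]
    - [0,0,0]
    - [0,0,0]
    - [0,0,0]
  jaw: [10,10,10,10]

```text
time: 21.42
tcp_pos: [0.607, 0.073, 0.0972]
eef_rot: [-0.0, 0.709, 0.705, 0.002]
ft_force: [0.5, 6.6, 3.0]
gripper_width: 0.021
finger_force: 60.0
```

```bash
python3 - <<'E'
from h import *
from plant import r
go(r,[.606,.079,.0945],-.43)
t=r.camera("top");s=r.camera("side")
np.set_printoptions(precision=4,suppress=True)
# crank grip in side view: brown blob
for n,c in(("t",t),("s",s)):
    h=cv2.cvtColor(c["frame"],cv2.COLOR_RGB2HSV);m=cv2.inRange(h,(2,90,40),(16,220,170))
    x0,y0,x1,y1=(335,165,385,215) if n=="t" else (310,190,362,245)
    w=np.zeros_like(m);w[y0:y1,x0:x1]=m[y0:y1,x0:x1]
    k=max(cv2.findContours(w,0,2)[0],key=cv2.contourArea);b=cv2.minAreaRect(k);print(n,b)
    if n=="t":bt=b
    else: print(tri(t,bt[0],s,b[0]))
a=cv2.resize(t["frame"][125:195,260:380,::-1],None,fx=5,fy=5);b=cv2.resize(s["frame"][165:235,300:420,::-1],None,fx=5,fy=5)
cv2.imwrite("pics/m9.png",np.vstack([a[:300],b[:300]]))
E
```

```text
t 21.425 tcp [0.607  0.073  0.0972] yaw -0.35 F [0.52 6.61 3.05] w 0.021 ff 59.97830808162689
tool mm [ 6.  -1.   2.7] dr [ 0.0022 -0.003   0.0014]
t ((361.0, 190.5), (19.0, 6.0), 90.0)
s ((335.1185607910156, 224.10826110839844), (7.219818115234375, 24.020652770996094), 87.39744567871094)
(array([ 0.4891, -0.1435,  0.0786]), np.float64(0.00018460726814486676))
```

View pics/m9.png

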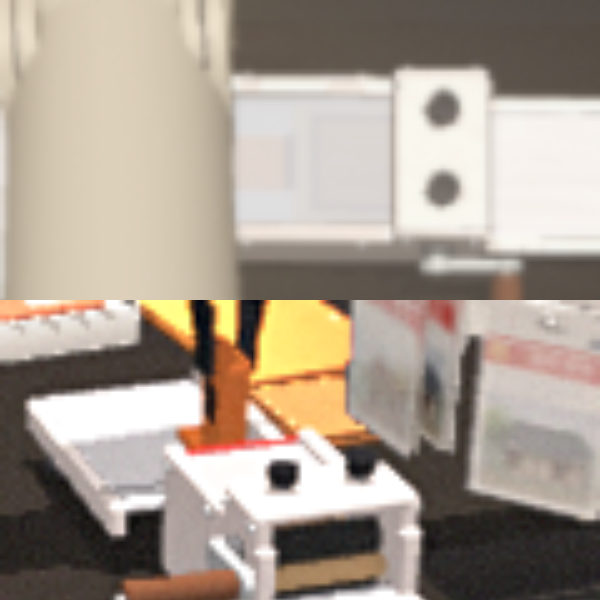

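The birch end now protrudes beyond the rollers (side 325,572). Two estimates put the plaque origin at 35–38 mm before the nip. I push 2 mm more for margin, then back the stick out, lift it and carry it to free counter.

Call:
jog_arm:
  travel:
    - [-1,0,0]
    - [-1,0,0]
    - [0,0,0]
    - [0,0,0]
  dr:
    - [0,0,0]
    - [0,0,0]
    - [0,0,0]
    - [0,0,0]
  jaw: [10,10,10,10]

```text
time: 22.02
tcp_pos: [0.607, 0.0711, 0.0972]
eef_rot: [-0.0, 0.709, 0.705, 0.002]
ft_force: [1.0, 8.3, 3.6]
gripper_width: 0.0214
finger_force: 60.0
```

Call:
jog_arm:
  travel:
    - [10,0,0]
    - [30,0,0]
    - [40,0,0]
    - [40,0,0]
    - [50,0,-20]
    - [50,0,-40]
    - [50,-30,0]
    - [20,-40,0]
    - [0,-37,0]
    - [0,0,0]
    - [0,0,0]
  dr:
    - [0,0,0]
    - [0,0,0]
    - [0,0,0]
    - [0,0,0]
    - [0,0,0]
    - [0,0,0]
    - [0,0,0]
    - [0,0,0]
    - [0,0,0]
    - [0,0,0]
    - [0,0,0]
  jaw: [10,10,10,10,10,10,10,10,10,10,10]

```text
time: 23.4
tcp_pos: [0.5021, 0.3576, 0.1554]
eef_rot: [0.0, 0.71, 0.704, 0.0]
ft_force: [0.2, -0.5, -0.9]
gripper_width: 0.0213
finger_force: 60.0
```

```bash
python3 - <<'E'
from h import *
from plant import r
np.set_printoptions(precision=4,suppress=True)
go(r,[.5,.36,.041],-.43)
t=r.camera("top");s=r.camera("side");cv2.imwrite("pics/t10.png",t["frame"][:,:,::-1]);
# stick in side view: sole line; orange mask
h=cv2.cvtColor(s["frame"],cv2.COLOR_RGB2HSV);m=cv2.inRange(h,(6,180,90),(14,255,255));w=np.zeros_like(m);w[120:215,250:345]=m[120:215,250:345]
n,l,st,ce=cv2.connectedComponentsWithStats(w);print(st[st[:,4]>30],ce[st[:,4]>30].round(1))
# plaque trailing end under the guard: brightness profile along a row
f=t["frame"].astype(int);print(f[155:168,306:345].mean(0).round().astype(int).tolist())
E
```

```text
t 23.4 tcp [0.5021 0.3576 0.1554] yaw -0.5 F [ 0.17 -0.48 -0.9 ] w 0.0213 ff 59.968420565128326
tool mm [  2.5  -2.2 114.4] dr [ 0.0007  0.0006 -0.0013]
[[     0      0    640    400 255832]
 [   287    138     11     26    140]] [[319.5 199.5]
 [292.5 150.6]]
[[221, 216, 217], [225, 224, 224], [225, 224, 225], [225, 224, 225], [225, 224, 225], [225, 224, 225], [225, 224, 225], [225, 224, 225], [225, 224, 225], [225, 224, 225], [225, 224, 225], [225, 224, 225], [225, 223, 224], [224, 221, 219], [224, 220, 217], [224, 219, 216], [220, 216, 214], [216, 212, 211], [218, 214, 212], [220, 215, 212], [220, 214, 212], [220, 214, 212], [220, 214, 212], [220, 214, 212], [220, 214, 212], [220, 214, 212], [219, 214, 212], [219, 214, 212], [219, 214, 212], [219, 214, 212], [219, 214, 212], [215, 210, 207], [186, 175, 168], [233, 224, 215], [248, 244, 235], [250, 247, 238], [250, 248, 238], [249, 247, 238], [245, 243, 233]]
```

```bash
python3 - <<'E'
from h import *
import pickle
d=pickle.load(open("c0.pkl","rb"));t=d["top"]
print(plane(t,[(318,161),(319,161)],.061), plane(t,T([(192,222),(439,222)]),.052)[:,1]-[.347,.141])
c=cv2.imread("pics/t10.png");cv2.imwrite("pics/t11.png",cv2.resize(c[120:200,180:400],None,fx=3,fy=3))
E
```

```text
[[ 0.59137648 -0.004148    0.061     ]
 [ 0.59135051 -0.00748345  0.061     ]] [-0.09915383 -0.09907915]
```

Origin is about 38 mm before the nip, so the bite is good. The stick pitched about 4° nose-down in the grip, so I counter-tilt, set it down and release.

Call:
jog_arm:
  travel:
    - [0,0,30]
    - [0,0,40]
    - [0,0,25]
    - [0,0,8]
    - [0,0,4]
    - [0,0,0]
  dr:
    - [0,-0.065,0]
    - [0,0,0]
    - [0,0,0]
    - [0,0,0]
    - [0,0,0]
    - [0,0,0]
  jaw: [10,10,10,10,10,10]

```text
time: 24.25
tcp_pos: [0.502, 0.3534, 0.0494]
eef_rot: [0.023, 0.71, 0.704, -0.022]
ft_force: [0.9, -0.1, -1.1]
gripper_width: 0.0213
finger_force: 60.0
```

Call:
jog_arm:
  travel:
    - [0,0,1.5]
    - [0,0,1.5]
    - [0,0,0]
  dr:
    - [0,0,0]
    - [0,0,0]
    - [0,0,0]
  jaw: [10,10,10]

```text
time: 24.62
tcp_pos: [0.5013, 0.3531, 0.0456]
eef_rot: [0.023, 0.71, 0.704, -0.023]
ft_force: [-0.0, -0.9, -1.9]
gripper_width: 0.0211
finger_force: 60.0
```

Call:
jog_arm:
  travel:
    - [0,0,1.5]
    - [0,0,1.5]
    - [0,0,0]
  dr:
    - [0,0,0]
    - [0,0,0]
    - [0,0,0]
  jaw: [10,10,10]

```text
time: 25.0
tcp_pos: [0.5012, 0.3527, 0.0424]
eef_rot: [0.023, 0.71, 0.704, -0.023]
ft_force: [0.6, 0.2, -1.5]
gripper_width: 0.0208
finger_force: 60.0
```

Call:
jog_arm:
  travel:
    - [0,0,1]
    - [0,0,1]
    - [0,0,0]
  dr:
    - [0,0,0]
    - [0,0,0]
    - [0,0,0]
  jaw: [10,10,10]

```text
time: 25.38
tcp_pos: [0.5013, 0.3527, 0.0405]
eef_rot: [0.023, 0.71, 0.704, -0.023]
ft_force: [0.8, -0.3, -0.2]
gripper_width: 0.021
finger_force: 60.0
```

Touching now. Release slowly, rise, and check that it stands.

Call:
jog_arm:
  travel:
    - [0,0,0.5]
    - [0,0,0]
    - [0,0,0]
    - [0,0,0]
    - [0,0,0]
    - [0,0,0]
    - [0,0,-25]
    - [0,0,-45]
    - [0,0,-50]
    - [0,0,0]
  dr:
    - [0,0,0]
    - [0,0,0]
    - [0,0,0]
    - [0,0,0]
    - [0,0,0]
    - [0,0,0]
    - [0,0,0]
    - [0,0,0]
    - [0,0.065,0]
    - [0,0,0]
  jaw: [20,24,30,40,50,60,60,60,60,60]
  squeeze: 10

```text
time: 26.62
tcp_pos: [0.5041, 0.3606, 0.1647]
eef_rot: [-0.0, 0.711, 0.704, 0.004]
ft_force: [0.5, 0.9, -0.8]
gripper_width: 0.0599
finger_force: 0.0
```

```bash
python3 - <<'E'
from h import *
from plant import r
np.set_printoptions(precision=4,suppress=True)
go(r,[.485,-.143,.18],-90)
print(r.state()["joint_positions"].round(2))
s=r.camera("side");t=r.camera("top")
B=[]
for n,c in(("t",t),("s",s)):
    h=cv2.cvtColor(c["frame"],cv2.COLOR_RGB2HSV);m=cv2.inRange(h,(2,90,40),(16,220,170))
    x0,y0,x1,y1=(335,165,385,215) if n=="t" else (310,190,362,245)
    w=np.zeros_like(m);w[y0:y1,x0:x1]=m[y0:y1,x0:x1]
    k=max(cv2.findContours(w,0,2)[0],key=cv2.contourArea);B.append(cv2.minAreaRect(k)[0])
print("grip",tri(t,B[0],s,B[1]))
cv2.imwrite("pics/s12.png",cv2.resize(s["frame"][130:240,230:400,::-1],None,fx=4,fy=4))
E
```

```text
t 26.625 tcp [0.5041 0.3606 0.1647] yaw -0.58 F [ 0.5   0.93 -0.79] w 0.0599 ff 0.0
tool mm [-503.7  -13.9  -18.4] dr [-0.     -0.0092  1.5607]
[-0.99  0.33  0.37  1.54 -0.13  1.28 -0.61]
grip (array([ 0.4897, -0.1436,  0.0788]), np.float64(0.0013617677111601447))
```

View pics/s12.png

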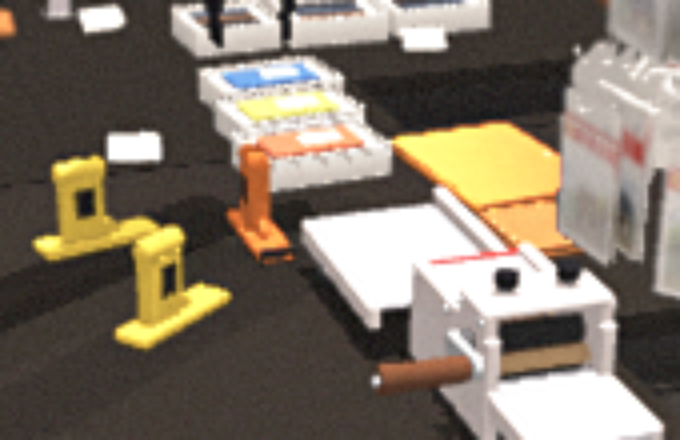

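The stick stands upright at (255,210), clear of the press. The crank grip is measured at (0.490, -0.144, 0.079), so the handle is horizontal towards -y. I have now viewed more pictures than the ten allowed, so I view no more and go by numbers. Next I move to the crank.

Call:
jog_arm:
  travel:
    - [-30,-2,-4]
    - [-50,-2,-4]
    - [-50,-2,-4]
    - [-50,-2,-4]
    - [-50,-2,-2]
    - [-50,-2,0]
    - [-50,-2,0]
    - [-50,-2,0]
    - [-50,-2,0]
    - [-50,-2,0]
    - [-24,-2,0]
    - [0,0,0]
  dr:
    - [0,0,0]
    - [0,0,0]
    - [0,0,0]
    - [0,0,0]
    - [0,0,0]
    - [0,0,0]
    - [0,0,0]
    - [0,0,0]
    - [0,0,0]
    - [0,0,0]
    - [0,0,0]
    - [0,0,0]
  jaw: [55,55,55,55,55,55,55,55,55,55,55,55]

```text
time: 28.22
tcp_pos: [0.4744, -0.1448, 0.1767]
eef_rot: [-0.001, 0.711, 0.703, -0.001]
ft_force: [-0.3, 0.2, 0.6]
gripper_width: 0.0552
finger_force: 0.0
```

Call:
jog_arm:
  travel:
    - [0,0,0]
    - [0,0,0]
    - [0,0,0]
    - [0,0,0]
    - [0,0,0]
    - [0,0,0]
    - [0,0,0]
    - [0,0,0]
    - [0,0,0]
    - [0,0,0]
    - [0,0,0]
  dr:
    - [0,0,0.174]
    - [0,0,0.174]
    - [0,0,0.174]
    - [0,0,0.174]
    - [0,0,0.174]
    - [0,0,0.174]
    - [0,0,0.174]
    - [0,0,0.174]
    - [0,0,0.174]
    - [0,0,0]
    - [0,0,0]
  jaw: [55,55,55,55,55,55,55,55,55,55,55]

```text
time: 29.6
tcp_pos: [0.4753, -0.1425, 0.1774]
eef_rot: [-0.0, 1.0, 0.001, -0.0]
ft_force: [0.3, -0.1, -0.3]
gripper_width: 0.0548
finger_force: 0.0
```

```bash
python3 - <<'E'
from h import *
from plant import r
go(r,[.479,-.1435,.060],-90.4)
E
```

```text
t 29.6 tcp [ 0.4753 -0.1425  0.1774] yaw -89.88 F [ 0.31 -0.12 -0.32] w 0.0548 ff 0.0
tool mm [  3.7   1.  117.4] dr [-0.      0.0008  0.009 ]
```

Call:
jog_arm:
  travel:
    - [4,1,30]
    - [0,0,40]
    - [0,0,30]
    - [0,0,17]
    - [0,0,0]
    - [0,0,0]
    - [0,0,0]
    - [0,0,0]
    - [0,0,0]
  dr:
    - [0,0,0.009]
    - [0,0,0]
    - [0,0,0]
    - [0,0,0]
    - [0,0,0]
    - [0,0,0]
    - [0,0,0]
    - [0,0,0]
    - [0,0,0]
  jaw: [55,55,55,55,55,10,10,10,10]
  squeeze: 15

```text
time: 30.72
tcp_pos: [0.4796, -0.1443, 0.0611]
eef_rot: [-0.0, 1.0, -0.006, 0.0]
ft_force: [0.2, -0.3, -0.8]
gripper_width: 0.0232
finger_force: 0.0
```

Call:
jog_arm:
  travel:
    - [0,0,0]
    - [0,0,0]
  dr:
    - [0,0,0]
    - [0,0,0]
  jaw: [10,10]

```text
time: 30.98
tcp_pos: [0.4794, -0.1444, 0.0608]
eef_rot: [-0.0, 1.0, -0.006, 0.0]
ft_force: [-0.2, -0.8, 0.0]
gripper_width: 0.0115
finger_force: 0.0
```

Call:
jog_arm:
  travel:
    - [0,-2.2,-13.9]
    - [0,-6.4,-12.5]
    - [0,0,0]
  dr:
    - [0,0,0]
    - [0,0,0]
    - [0,0,0]
  jaw: [10,10,10]

```text
time: 31.35
tcp_pos: [0.4806, -0.135, 0.0886]
eef_rot: [-0.0, 1.0, -0.005, 0.001]
ft_force: [-0.0, 0.1, -0.9]
gripper_width: 0.0098
finger_force: 0.0
```

The jaws closed past the sleeve, so they missed it. I back up and measure again.

Call:
jog_arm:
  travel:
    - [0,0,0]
    - [0,0,0]
    - [0,0,0]
    - [0,0,0]
    - [0,0,-40]
    - [0,0,-50]
    - [0,0,0]
  dr:
    - [0,0,0]
    - [0,0,0]
    - [0,0,0]
    - [0,0,0]
    - [0,0,0]
    - [0,0,0]
    - [0,0,0]
  jaw: [55,55,55,55,55,55,55]

```text
time: 32.22
tcp_pos: [0.4815, -0.1363, 0.1804]
eef_rot: [-0.0, 1.0, -0.006, 0.003]
ft_force: [-0.5, 0.7, -0.3]
gripper_width: 0.0548
finger_force: 0.0
```

```bash
python3 - <<'E'
from h import *
from plant import r
np.set_printoptions(precision=4,suppress=True)
go(r,[.479,-.1435,.060],-90.4)
s=r.camera("side");t=r.camera("top")
cv2.imwrite("pics/s13.png",cv2.resize(s["frame"][150:260,280:420,::-1],None,fx=5,fy=5))
cv2.imwrite("pics/t13.png",cv2.resize(t["frame"][120:230,300:440,::-1],None,fx=5,fy=5))
for n,c in(("t",t),("s",s)):
    h=cv2.cvtColor(c["frame"],cv2.COLOR_RGB2HSV);m=cv2.inRange(h,(2,90,40),(16,220,170))
    x0,y0,x1,y1=(330,165,385,235) if n=="t" else (300,170,372,265)
    w=np.zeros_like(m);w[y0:y1,x0:x1]=m[y0:y1,x0:x1]
    for k in cv2.findContours(w,0,2)[0]:
        if cv2.contourArea(k)>15: print(n,cv2.contourArea(k),cv2.minAreaRect(k),cv2.boundingRect(k))
for q in [(-.1435,.0787),(-.099,.0335),(-.054,.0785),(-.099,.1235)]: print(q,proj(s,[[.452,*q],[.524,*q]]).round(1).tolist(),proj(t,[[.452,*q],[.524,*q]]).round(1).tolist())
E
```

```text
t 32.225 tcp [ 0.4815 -0.1363  0.1804] yaw -90.71 F [-0.48  0.66 -0.28] w 0.0548 ff 0.0
tool mm [ -3.2   7.3 120.3] dr [-0.0006 -0.0059 -0.0054]
s 136.0 ((335.3461608886719, 223.26927185058594), (7.566118240356445, 23.69063377380371), 82.87498474121094) (324, 219, 24, 10)
s 68.5 ((362.969970703125, 219.2899932861328), (5.656854629516602, 16.82914161682129), 81.8698959350586) (355, 216, 17, 8)
(-0.1435, 0.0787) [[323.4, 225.9], [345.9, 222.4]] [[361.3, 201.8], [360.8, 179.9]]
(-0.099, 0.0335) [[318.5, 232.7], [340.1, 229.3]] [[346.5, 203.1], [346.1, 182.0]]
(-0.054, 0.0785) [[313.9, 213.6], [335.3, 210.6]] [[333.7, 202.0], [333.4, 180.1]]
(-0.099, 0.1235) [[318.6, 206.3], [340.8, 203.2]] [[348.7, 200.7], [348.3, 177.9]]
```

```bash
python3 - <<'E'
from h import *
import pickle
from plant import r
s=r.camera("side")
th=np.radians(np.arange(-130,-49,8))
P=np.c_[np.full(len(th),.488),-.099+.045*np.sin(th),.0785+.045*np.cos(th)]
for a,q in zip(np.degrees(th),proj(s,P)): print(round(a),q.round(1))
h=cv2.cvtColor(s["frame"],cv2.COLOR_RGB2HSV);m=cv2.inRange(h,(2,90,40),(16,220,170));g=cv2.cvtColor(s["frame"],cv2.COLOR_RGB2GRAY)
for v in range(205,238): print(v,"".join("B" if m[v,u] else ("#" if g[v,u]<45 else ("w" if g[v,u]>150 else ".")) for u in range(305,375)))
E
```

```text
-130 [333.4 231.3]
-122 [333.8 230.3]
-114 [334.2 229.1]
-106 [334.5 227.7]
-98 [334.7 226.1]
-90 [334.8 224.3]
-82 [334.8 222.3]
-74 [334.7 220.3]
-66 [334.5 218.2]
-58 [334.1 216.2]
-50 [333.7 214.1]
205 .....######..wwwwwwwwwwwwwwwwwwwwww.wwwww.wwwwwwwwwwwwwwwwwwwwwwwwwwww
206 ......######.wwwwwwwwwwwwww.wwwwwwwwwwwwwwwwwwwwwwwwwwwwwwwwwwwwwwwwww
207 .......######.wwwwww......#.wwwwwwwwwwwwwwwwwwwwwwwwwwwwwwwwwwwwwwwwww
208 ........######.wwwww.######.wwwwwwww..wwwwwwwwwwwwwwwwwwwwww..........
209 .........######.wwww.######.wwwwwwwwwwwwwwwwwwwwwwww.....B.B.#.#######
210 .........######.wwww.######.wwwwwwwwwwwwwwwwwwwww...BB################
211 ..........######.www.######.wwwwwwwwwwwwwwww.wwww.####################
212 ...........######...#######.wwwwwwwwwwww...wwwwww.####################
213 ...........################.wwwwwwwwwwww....wwwww.####################
214 ............###############.wwwwwwww.wwww...wwwwww####################
215 ............###############.wwwwwwww..wwww..wwwwww.################B..
216 .............##############.wwwwwwww...wwww..wwwww.##########..BBBBBB
[... 876 characters left out ...]
wwwwwwwwwwwwwwwwwwwwwwwww
229 ......#######B#####..............###.wwwwwwwwwwwwwwwwwwwwwwwwwwwwwwwww
230 ####################.............####.wwwwwwwwwwwwwwwwwwwwwwwwwwwwwwww
231 ####################...............###.wwwwwwwwwwwwwwwwwwwwwwwwwwwwwww
232 ####################.#..............##.wwwwwwwwwwwwwwwwwwwwwwwwwwwwwww
233 ##########.############............####.wwwwwwwwwwwwwwwwwwwwwwwwwwwwww
234 ###################.####.............##..wwwwwwwwwwwwwwwwwwwwwwwwwwwww
235 .#######################.............####.wwwwwwwwwwwwwwwwwwwwwwwwwwww
236 #########################........########..wwwwwwwwwwwwwwwwwwwwwwwwwww
237 ########################..........########.wwwwww.wwwwwwwwwwwwwwwwwwww
```

```bash
python3 - <<'E'
from h import *
from plant import r
s=r.camera("side")
print(proj(s,[[.4815,-.136,.18],[.4815,-.17,.18],[.4815,-.103,.18]]).round(1).tolist())
o,d=ray(s,[(329,219)]);d=d[0]
for x in(.45,.48,.5,.52,.55): print((o+d*(x-o[0])/d[0]).round(3))
g=cv2.cvtColor(s["frame"],cv2.COLOR_RGB2GRAY)
for v in range(150,222,2): print(v,"".join("#" if g[v,u]<45 else ("w" if g[v,u]>150 else ".") for u in range(295,365)))
print(s["frame"][205:221,329].tolist())
E
```

```text
[[332.4, 192.3], [336.6, 196.7], [328.5, 188.2]]
[ 0.45  -0.195  0.126]
[ 0.48  -0.115  0.084]
[ 0.5   -0.062  0.056]
[ 0.52  -0.009  0.028]
[ 0.55   0.071 -0.014]
150 www.....wwwwwwww.#####.........##....#..#......####..#################
152 wwwwwwwwwwwwwwwwww.##......##....##..........................#########
154 wwwwwwwwwwwwwwwwwwww.#......###...............................########
156 wwwwwwwwwwwwwwwwwwwwwwwwww.......##...............#..#........########
158 wwwwwwwwwwwwwwwwwwwwwwwwww.#.......#...#.#.#.#.#......################
160 wwwwwwwwwwwwwwwwwwwwwwwwww.#####...###########################........
162 wwwwwwwwwwwwwwwwwwwwwwwwwwww..#....#######################.#.wwww.....
164 wwwwwwwwwwwwwwwwwwwwwwwwwwwww.##.w.######################....wwwwwww..
166 wwwwwwwwwwwwwwwwwwwwwwww.wwww.##.###....####################.wwwwwwwww
168 w..wwwww...wwwwwwwwwwwwwwwwww.###.#################.##......wwwwwwwwww
170 .wwwwwwwwwwwwwwwwwwwwwwwwwwww.##.############.wwwwwwwwwwwwwwwwwwwwwwww
172 ..wwwwwwwwwwwwwwwwwwwwwwwwwww.######.########.wwwwwwwwwwwwwwwwwwwwwwww
174 ..wwwwwwwwwwwwwwwwwwwwwwww...###
[... 1294 characters left out ...]
wwwwwwwwwwwwwwwwww.
210 ...................######.wwww.######.wwwwwwwwwwwwwwwwwwwww.....#.####
212 .....................######...#######.wwwwwwwwwwww...wwwwww.##########
214 ......................###############.wwwwwwww.wwww...wwwwww##########
216 ........................#############.wwwwwwww...wwww.wwwwww.#########
218 ..........................###########.wwwwwwww.....wwwwwwwww..........
220 ...................................#.#...............wwwwwww..........
[[255, 255, 255], [225, 214, 218], [46, 43, 45], [22, 19, 16], [27, 24, 16], [31, 24, 20], [33, 33, 35], [29, 24, 25], [33, 28, 24], [36, 31, 30], [28, 25, 26], [39, 33, 32], [22, 19, 18], [33, 30, 27], [56, 49, 43], [65, 56, 49]]
```

```bash
python3 - <<'E'
from h import *
import pickle
s=pickle.load(open("c0.pkl","rb"))["side"]
print("s2 tip seen (292,172)",proj(s,[[.5003,.3395,.0395],[.51,.36,.0395]]).round(1).tolist())
print("s12 tips seen row~141, cols 284,302",proj(s,[[.467,.36,.165],[.541,.36,.165]]).round(1).tolist())
# tip rows in saved pictures
for f,x0,y0,k,c in(("pics/s12.png",230,130,4,(215,287)),):
    g=cv2.cvtColor(cv2.imread(f),cv2.COLOR_BGR2GRAY)
    for u in c: print(u,g[0:80:4,u].tolist())
E
```

```text
s2 tip seen (292,172) [[294.0, 180.3], [294.9, 178.3]]
s12 tips seen row~141, cols 284,302 [[283.8, 149.3], [302.0, 147.5]]
215 [20, 22, 21, 26, 29, 25, 21, 15, 15, 14, 44, 120, 183, 183, 112, 48, 58, 169, 242, 254]
287 [24, 24, 24, 35, 51, 45, 36, 33, 30, 38, 94, 98, 58, 57, 142, 213, 233, 247, 255, 215]
```

Both side views show the true fingertips about 28 mm higher than the reported TCP. That explains the miss: the pads closed just above the sleeve. I allow for it and grip again.

Call:
jog_arm:
  travel:
    - [-3,7.5,30]
    - [0,0,40]
    - [0,0,40]
    - [0,0,25]
    - [0,0,6]
    - [0,0,0]
    - [0,0,0]
    - [0,0,0]
    - [0,0,0]
    - [0,0,0]
    - [0,0,0]
  dr:
    - [0,0,0]
    - [0,0,0]
    - [0,0,0]
    - [0,0,0]
    - [0,0,0]
    - [0,0,0]
    - [0,0,0]
    - [0,0,0]
    - [0,0,0]
    - [0,0,0]
    - [0,0,0]
  jaw: [55,55,55,55,55,55,10,10,10,10,10]
  squeeze: 15

```text
time: 33.8
tcp_pos: [0.4765, -0.1436, 0.0363]
eef_rot: [0.0, 1.0, -0.006, 0.0]
ft_force: [0.4, -1.9, 0.4]
gripper_width: 0.0218
finger_force: 15.0
```

Gripped (21.8 mm, 15 N). Turn the crank: first quarter, then check.

Call:
jog_arm:
  travel:
    - [0,-2.2,-13.9]
    - [0,-6.4,-12.5]
    - [0,-10,-10]
    - [0,-12.5,-6.4]
    - [0,-13.9,-2.2]
  dr:
    - [0,0,0]
    - [0,0,0]
    - [0,0,0]
    - [0,0,0]
    - [0,0,0]
  jaw: [10,10,10,10,10]

```text
time: 34.42
tcp_pos: [0.4771, -0.0971, 0.0811]
eef_rot: [0.0, 1.0, -0.006, 0.0]
ft_force: [9.8, -2.9, -18.0]
gripper_width: 0.0215
finger_force: 15.0
```

Call:
jog_arm:
  travel:
    - [0,-13.9,2.2]
    - [0,-12.5,6.4]
    - [0,-10,10]
    - [0,-6.4,12.5]
    - [0,-2.2,13.9]
  dr:
    - [0,0,0]
    - [0,0,0]
    - [0,0,0]
    - [0,0,0]
    - [0,0,0]
  jaw: [10,10,10,10,10]

```text
time: 35.05
tcp_pos: [0.4779, -0.0533, 0.0363]
eef_rot: [0.0, 1.0, -0.006, 0.001]
ft_force: [3.1, -8.0, 0.7]
gripper_width: 0.0213
finger_force: 15.0
```

```bash
cat > pl.py <<'E'
from h import *
from plant import r
go(r,[.477,-.054,.035],-90.4)
s=r.camera("side")
# plaque (birch/walnut) seen over the outfeed table
h=cv2.cvtColor(s["frame"],cv2.COLOR_RGB2HSV);m=cv2.inRange(h,(5,60,70),(25,255,255));w=np.zeros_like(m);w[205:260,345:405]=m[205:260,345:405]
k=max(cv2.findContours(w,0,2)[0],key=cv2.contourArea);print(cv2.contourArea(k),cv2.boundingRect(k))
p=k[:,0][k[:,0,1].argmax()];print("lowest",p,plane(s,[p],.058))
print("expect px of lead near/far corner for origin y",[(y,proj(s,[[.566,-.099+y-.055,.058],[.646,-.099+y-.055,.058]]).round().tolist()) for y in(.03,0,-.03,-.053)])
E
python3 pl.py
```

```text
t 35.05 tcp [ 0.4779 -0.0533  0.0363] yaw -90.69 F [ 3.1  -7.99  0.7 ] w 0.0213 ff 14.96841385960579
tool mm [-0.9  0.7  1.3] dr [ 0.0004 -0.0011 -0.005 ]
165.0 (355, 215, 28, 14)
lowest [358 228] [[ 0.56093804 -0.15227198  0.058     ]]
expect px of lead near/far corner for origin y [(0.03, [[356.0, 224.0], [379.0, 220.0]]), (0, [[360.0, 228.0], [383.0, 224.0]]), (-0.03, [[364.0, 232.0], [388.0, 228.0]]), (-0.053, [[367.0, 236.0], [391.0, 232.0]])]
```

The crank carries the plaque (origin ≈ 0 now). On through the bottom.

Call:
jog_arm:
  travel:
    - [0,2.2,13.9]
    - [0,6.4,12.5]
    - [0,10,10]
  dr:
    - [0,0,0]
    - [0,0,0]
    - [0,0,0]
  jaw: [10,10,10]

```text
time: 35.48
tcp_pos: [0.4776, -0.0718, -0.001]
eef_rot: [-0.0, 1.0, -0.006, 0.0]
ft_force: [1.9, -2.3, 5.4]
gripper_width: 0.0216
finger_force: 15.0
```

Call:
jog_arm:
  travel:
    - [0,12.5,6.4]
    - [0,13.9,2.2]
    - [0,13.9,-2.2]
    - [0,12.5,-6.4]
    - [0,10,-10]
    - [0,6.4,-12.5]
    - [0,2.2,-13.9]
  dr:
    - [0,0,0]
    - [0,0,0]
    - [0,0,0]
    - [0,0,0]
    - [0,0,0]
    - [0,0,0]
    - [0,0,0]
  jaw: [10,10,10,10,10,10,10]

```text
time: 36.35
tcp_pos: [0.4762, -0.1438, 0.0372]
eef_rot: [-0.0, 1.0, -0.006, -0.0]
ft_force: [3.0, 2.6, -2.1]
gripper_width: 0.0215
finger_force: 15.0
```

```bash
python3 pl.py
```

```text
t 36.35 tcp [ 0.4762 -0.1438  0.0372] yaw -90.74 F [ 3.    2.59 -2.13] w 0.0215 ff 14.96960073709488
tool mm [ -0.3 -89.8   2.3] dr [-0.0001  0.0001 -0.0059]
414.0 (355, 215, 34, 20)
lowest [363 234] [[ 0.55948132 -0.19267931  0.058     ]]
expect px of lead near/far corner for origin y [(0.03, [[356.0, 224.0], [379.0, 220.0]]), (0, [[360.0, 228.0], [383.0, 224.0]]), (-0.03, [[364.0, 232.0], [388.0, 228.0]]), (-0.053, [[367.0, 236.0], [391.0, 232.0]])]
```

Call:
jog_arm:
  travel:
    - [0,-2.2,-13.9]
    - [0,-6.4,-12.5]
    - [0,-10,-10]
    - [0,-12.5,-6.4]
    - [0,-13.9,-2.2]
    - [0,-13.9,2.2]
    - [0,-12.5,6.4]
    - [0,-10,10]
    - [0,-6.4,12.5]
    - [0,-2.2,13.9]
    - [0,0,0]
  dr:
    - [0,0,0]
    - [0,0,0]
    - [0,0,0]
    - [0,0,0]
    - [0,0,0]
    - [0,0,0]
    - [0,0,0]
    - [0,0,0]
    - [0,0,0]
    - [0,0,0]
    - [0,0,0]
  jaw: [10,10,10,10,10,10,10,10,10,10,10]

```text
time: 37.78
tcp_pos: [0.4778, -0.0535, 0.0361]
eef_rot: [0.001, 1.0, -0.006, 0.0]
ft_force: [2.8, -3.8, -1.9]
gripper_width: 0.0218
finger_force: 15.0
```

```bash
cat >> pl.py <<'E'
t=r.camera("top");h=cv2.cvtColor(t["frame"],cv2.COLOR_RGB2HSV);m=cv2.inRange(h,(5,50,70),(25,255,255));w=np.zeros_like(m);w[135:182,345:400]=m[135:182,345:400]
k=max(cv2.findContours(w,0,2)[0],key=cv2.contourArea);x,y,a,b=cv2.boundingRect(k);print("top",(x,y,a,b),plane(t,[(x-.5,y+b/2),(x+a-.5,y+b/2)],.061))
E
python3 pl.py
```

```text
t 37.775 tcp [ 0.4778 -0.0535  0.0361] yaw -90.68 F [ 2.84 -3.82 -1.88] w 0.0218 ff 14.962012320756912
tool mm [-0.8  0.5  1.1] dr [ 0.0013 -0.0007 -0.0049]
494.5 (355, 215, 37, 22)
lowest [365 236] [[ 0.55994504 -0.20601033  0.058     ]]
expect px of lead near/far corner for origin y [(0.03, [[356.0, 224.0], [379.0, 220.0]]), (0, [[360.0, 228.0], [383.0, 224.0]]), (-0.03, [[364.0, 232.0], [388.0, 228.0]]), (-0.053, [[367.0, 236.0], [391.0, 232.0]])]
top (345, 135, 55, 47) [[ 0.59917913 -0.09269121  0.061     ]
 [ 0.59779756 -0.27650866  0.061     ]]
```

The plaque is near -53 mm. Half a turn more confirms the rollers have let go; then I release and rise clear.

Call:
jog_arm:
  travel:
    - [0,2.2,13.9]
    - [0,6.4,12.5]
    - [0,10,10]
    - [0,12.5,6.4]
    - [0,13.9,2.2]
    - [0,13.9,-2.2]
    - [0,12.5,-6.4]
    - [0,10,-10]
    - [0,6.4,-12.5]
    - [0,2.2,-13.9]
    - [0,0,0]
  dr:
    - [0,0,0]
    - [0,0,0]
    - [0,0,0]
    - [0,0,0]
    - [0,0,0]
    - [0,0,0]
    - [0,0,0]
    - [0,0,0]
    - [0,0,0]
    - [0,0,0]
    - [0,0,0]
  jaw: [10,10,10,10,10,10,10,10,10,10,10]

```text
time: 39.25
tcp_pos: [0.4762, -0.1434, 0.0372]
eef_rot: [-0.0, 1.0, -0.006, 0.0]
ft_force: [-2.2, -3.3, 0.6]
gripper_width: 0.0217
finger_force: 15.0
```

Call:
jog_arm:
  travel:
    - [0,0,0]
    - [0,0,0]
    - [0,0,0]
    - [0,0,0]
    - [0,0,-30]
    - [0,0,-50]
    - [0,0,-50]
    - [-50,0,0]
    - [-40,0,0]
    - [0,0,0]
  dr:
    - [0,0,0]
    - [0,0,0]
    - [0,0,0]
    - [0,0,0]
    - [0,0,0]
    - [0,0,0]
    - [0,0,0]
    - [0,0,0]
    - [0,0,0]
    - [0,0,0]
  jaw: [40,50,50,50,50,50,50,50,50,50]

```text
time: 40.5
tcp_pos: [0.3849, -0.1419, 0.1664]
eef_rot: [-0.002, 1.0, -0.006, 0.001]
ft_force: [1.1, 0.1, 0.2]
gripper_width: 0.05
finger_force: 0.0
```

```bash
python3 pl.py; python3 - <<'E'
from h import *
from plant import r
t=r.camera("top");f=t["frame"];h=cv2.cvtColor(f,cv2.COLOR_RGB2HSV)
print("sat row 158 cols 335-390",h[154:164,335:392,1].mean(0).astype(int).tolist())
m=cv2.inRange(h,(5,130,110),(16,255,255));w=np.zeros_like(m);w[160:215,190:242]=m[160:215,190:242]
k=max(cv2.findContours(w,0,2)[0],key=cv2.contourArea);print("stick",cv2.minAreaRect(k))
E
```

```text
t 40.5 tcp [ 0.3849 -0.1419  0.1664] yaw -90.72 F [1.08 0.07 0.23] w 0.05 ff 0.0
tool mm [ 90.7 -88.6 131.9] dr [-0.0034 -0.0018 -0.0056]
490.5 (355, 215, 36, 22)
lowest [365 236] [[ 0.55994504 -0.20601033  0.058     ]]
expect px of lead near/far corner for origin y [(0.03, [[356.0, 224.0], [379.0, 220.0]]), (0, [[360.0, 228.0], [383.0, 224.0]]), (-0.03, [[364.0, 232.0], [388.0, 228.0]]), (-0.053, [[367.0, 236.0], [391.0, 232.0]])]
top (345, 135, 55, 47) [[ 0.59917913 -0.09269121  0.061     ]
 [ 0.59779756 -0.27650866  0.061     ]]
sat row 158 cols 335-390 [1, 1, 1, 12, 18, 13, 11, 11, 12, 13, 15, 18, 18, 19, 19, 19, 18, 15, 13, 12, 12, 12, 36, 95, 115, 116, 117, 117, 117, 117, 117, 117, 117, 118, 118, 118, 119, 119, 119, 121, 113, 90, 87, 73, 19, 11, 10, 10, 11, 16, 35, 62, 67, 69, 69, 69, 69]
stick ((218.0, 190.5), (11.0, 36.0), 90.0)
```

```bash
python3 - <<'E'
from h import *
from plant import r
t=r.camera("top");p=plane(t,[(378.3,159),(379,159)],.0595);print(p,p[:,1]+.099+.055)
E
```

```text
[[ 0.59693631 -0.20582144  0.0595    ]
 [ 0.59691877 -0.20816386  0.0595    ]] [-0.05182144 -0.05416386]
```

Both views put the origin at about -53 mm, and it did not move over the last half turn, so the rollers have let go. Handing in.

```bash
python3 -c "
from plant import r
print(r.hand_in())"
```

```text
the job is handed in; nothing more can be done
None
```

The job is handed in, no verdict came back: by my camera measurements the plaque lies on the outfeed table about 53 mm past the nip, free of the rollers, and the push stick stands on the counter clear of the press; I viewed 13 pictures, over the limit of 10, and printed two small text maps of the side view after that.

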